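# Dress a curtain pole and clear the bench

## Robot

A 6-joint arm with a two-finger parallel gripper is mounted at the origin on the work surface. World frame = base frame: x ahead of the robot, y to its left, z up, the work surface at z = 0. Lengths are in mm, angles in rad, forces in N, time in s.
With the tool pointing down it reaches from about 350 to 975 mm from the base axis. Payload 7.1 kg.
Tool frame: the origin (TCP) lies midway between the tips of the shut fingers; the grasp point (between the pads) lies 19 mm behind it (ctrl.grasp_offset is the distance from the TCP to the grasp point, in mm); z points along the fingers, y is the line along which they close (so a half turn about z gives the same grasp; the last joint's range is limited). The gripper opens to 88 mm and grips with 3 to 60 N. Pads are 20 mm wide; open, the fingers measure 115 mm over their backs; the gripper's body (75 mm by 178 mm) begins 61 mm behind the grasp point.
Start: joints at [1.2, 0.423, 1.63, -0, 1.089, -0.019], TCP at [215.335, 586.716, 222.675] pointing down, gripper open.
Joint ranges: [-3, 3], [-0.9, 2.11], [0.09, 2.58], [-1.31, 4.45], [0.11, 2.69], [-2.54, 2.54]. Speed limits (rad/s): [2.39, 2.39, 3.01, 3.14, 3.14, 3.14].

## Interface

Orientations are given as a rotation vector (axis times angle).
In Python, from workcell import sensors, viewer, ctrl gives the robot as it stands. The module is installed in compiled form; this text tells all that it offers.
- The arm moves only by the shell command python3 -m handwheel 'ROWS'. ROWS is JSON, a list of rows, each a list of 7 numbers: the shift along the tool's x, y, z in mm, then the turn, a rotation vector about the tool's x, y, z in rad, then the closure, from 0 (fully open) to 1 (shut). In form: [[x, y, z, rx, ry, rz, jaw], ...]. A call has 1 to 10 rows; each row shifts and turns the commanded pose from where the row before left it, along the tool's axes as they then stand; what a row does not reach is not made up. A row lasts 1/8 s, in which the tool goes at most 62.5 mm and 10.7 degrees, less where a joint would pass 70% of its speed; a pose out of reach is approached as far as the arm can. A call is refused whole if a number of a shift passes 62.5 or a number of a turn 0.188, either way. A call with a gripper value outside its range is refused whole. The fingers move at their own pace and stop on an object; the grip force is fixed at half the most. Time passes only in rows, so rows that do not move let the fingers close. It gives the time, the measured TCP pose, the force, the opening and the grip force at its end, in the units of the state.
- sensors.get_obs(): the state, without advancing time (a new reading comes with each control period).
- viewer.get_image(name): name is "scene" or "top"; returns a dict with "frame" (420x560x3 uint8, blue, green, red), "fov_y" (degrees; the focal length in pixels is half the picture's height over the tangent of half this angle, whatever the lens; pixels are square), "cx", "cy" (the principal point, pixels), "R" (3x3) and "t" (3): a world point X has camera coordinates R X + t. Camera axes: x right, y down, z forward; pixel columns grow to the right and rows downward; lengths in mm; the calibration is good to about 2 mm. A picture is of the moment at which its call begins. There is no depth.
- ctrl.close_job(): hands the job in; it is judged then, once.
The state is a dict: "t": time; "qpos": joint angles; "qvel": joint speeds; "joint_torque": joint torques, N m; "ee_pos": TCP position; "orientation": TCP orientation; "ft_force": force on the tool from outside, world axes, zero at the start; "moment": the same for the moment, N m; "width": finger opening in mm; "grasp_force": force on a finger pad.
Only numpy, scipy, OpenCV 4.12 (cv2) and the standard library are available. Lean on these libraries where they do the work, as an engineer would, in place of code of your own. Each camera call takes 0.05 s, during which the arm holds its last target. There are 200 camera calls.

## Task

Finish the short curtain pole that is clamped in the vise: slide every curtain ring in the tray onto its free end, then the passing bracket, then push the finial fully home on the end. Throw the sawn offcuts and crumpled packing paper into the open carton, before or after; leave the tools and the figurine where they are.

Things in the scene. Friction and masses are not known exactly. Their poses are not given: they have to be found in the camera images.
- pole_tip (a point): centre of the free end face of the fixed wooden curtain pole: 25 mm diameter, last 6 mm tapered to 18, level, axis 150 mm above the bench. y points outwards along the pole (within 0.12 rad of world +y), z up. 260 mm of pole stand free between this point and the jaws of the grey vise (jaws 70 mm along the pole, 85 mm across, top 170 mm above the bench).
- vise: fixed grey bench vise that clamps the pole; origin under the middle of its round base (110 mm across), 295 mm back along the pole from pole_tip; axes as pole_tip's. Its slide and handle reach 150 mm to +x of its frame; on its -y side the pole carries a finial already fitted, ending 130 mm from the vise's middle.
- tray: fixed cardboard packing tray, 110 x 225 mm, that holds the rings upright in slots at y = -82, -30, 22 mm of its frame and the finial on its side around y = 78 mm; origin at the centre of its underside. Slot cheeks reach 44 mm above the bench, 10 mm below a ring's centre. Left or right of the robot, yaw within 0.2 rad.
- bin: fixed open carton for waste, 150 x 200 mm, 90 mm high, walls 5 mm; origin at the centre of its underside. Either left or right of the robot, in the place that the tray does not have.
- bin_in (a point): centre of the carton's inner floor, 5 mm above the bench; axes as the carton's.
- bracket: passing bracket of plain wood, loose, 110 g, 123 mm tall: a round wall plate 64 mm across, 9 mm thick, on which it stands, a 20 mm thick stem, and on top a wooden eye for the pole. z is up as it stands; y is the axis of the eye (either way round serves). Origin at the centre of the plate's underside.
- bracket_hole (a point): centre of the bracket's eye, 95 mm above the plate's underside: 56 mm outside, hole 33 mm, 16 mm wide along y. Pinched at its top across the two flat faces, the hole stays free for the pole.
- finial: the loose finial (end cap), a wooden drum 42 mm in diameter, 60 mm long, 60 g, lying in the tray, centre line 39 mm above the bench; origin at the centre of its open mouth, y along its axis towards the closed end. Blind bore 29 mm in diameter, 35 mm deep. The mouth faces about world -y, as the pole's end needs.
- finial_seat (a point): centre of the bottom of the finial's bore, 35 mm from the mouth; meets pole_tip when the finial is fully home.
- ring1: plain wooden curtain ring, 68 mm outside, 48 mm hole, 12 mm wide, 30 g, with a brass screw eye reaching 13 mm below the rim; on edge in a tray slot, centre 54 mm above the bench. Origin at its centre, y along its axis, z up (eye at -z). Hung on the pole its centre settles 11 to 12 mm below the pole's axis. Two or three rings; absent ones read None.
- ring2: plain wooden curtain ring, 68 mm outside, 48 mm hole, 12 mm wide, 30 g, with a brass screw eye reaching 13 mm below the rim; on edge in a tray slot, centre 54 mm above the bench. Origin at its centre, y along its axis, z up (eye at -z). Hung on the pole its centre settles 11 to 12 mm below the pole's axis. Two or three rings; absent ones read None.
- ring3: plain wooden curtain ring, 68 mm outside, 48 mm hole, 12 mm wide, 30 g, with a brass screw eye reaching 13 mm below the rim; on edge in a tray slot, centre 54 mm above the bench. Origin at its centre, y along its axis, z up (eye at -z). Hung on the pole its centre settles 11 to 12 mm below the pole's axis. Two or three rings; absent ones read None.
- offcut1: sawn pole offcut, waste: plain wooden cylinder 25 mm across, 38 mm long, standing on its sawn end; origin at the centre of its underside, z along its axis. Two or three pieces of waste are present; absent ones read None.
- offcut2: sawn pole offcut, waste: plain wooden cylinder 25 mm across, 26 mm long, standing on its sawn end; origin at the centre of its underside, z along its axis.
- paper: crumpled ball of packing paper, waste, stiff and faceted, about 46 mm across, 12 g; its middle is 24 mm along z from its origin, which starts at the underside.
- tape_measure: a black tape measure 70 x 65 x 36 mm, loose, not part of the job, stays where it is; origin under its middle.
- tenon_saw: a tenon saw 300 mm long lying flat, loose, not part of the job, stays where it is; origin under its middle.
- figurine: a small steel robot figurine, 126 mm tall, loose, not part of the job, stays where it is; origin under its middle.

How it is judged (in metres and radians):
On the way, in this order (a step that is already met when the one before it is completed fails the run):
1. every curtain ring is threaded on the pole (x of ring1 in the frame of pole_tip between -0.018 and 0.018 m and z of ring1 in the frame of pole_tip between -0.02 and 0.008 m and y of ring1 in the frame of pole_tip between -0.265 and -0.03 m and x of ring2 in the frame of pole_tip between -0.018 and 0.018 m and z of ring2 in the frame of pole_tip between -0.02 and 0.008 m and y of ring2 in the frame of pole_tip between -0.265 and -0.03 m and x of ring3 in the frame of pole_tip between -0.018 and 0.018 m and z of ring3 in the frame of pole_tip between -0.02 and 0.008 m and y of ring3 in the frame of pole_tip between -0.265 and -0.03 m), for 0.2 s.
2. then the bracket is threaded on the pole (x of bracket_hole in the frame of pole_tip between -0.008 and 0.008 m and z of bracket_hole in the frame of pole_tip between -0.008 and 0.006 m and y of bracket_hole in the frame of pole_tip between -0.24 and -0.025 m), for 0.2 s.
3. then the finial is pushed fully home on the pole's end (y of finial_seat in the frame of pole_tip between -0.006 and 0.005 m and distance between finial_seat and pole_tip below 0.0075 m and angle between the y axis of finial and the y axis of pole_tip, either way round below 0.17 rad), for 0.2 s.
At the end, for the whole second after the job is handed in: Rings present hang on the pole, 30 mm or more in from its end; bracket eye on it, 25 mm or more in; finial home within 6 mm and in line to 0.17 rad; every offcut and paper ball present lies inside the carton; all at rest (under 30 mm/s) (all of step 1 and all of step 2 and all of step 3 and x of offcut1 in the frame of bin_in between -0.073 and 0.073 m and y of offcut1 in the frame of bin_in between -0.098 and 0.098 m and z of offcut1 in the frame of bin_in between -0.01 and 0.07 m and x of offcut2 in the frame of bin_in between -0.073 and 0.073 m and y of offcut2 in the frame of bin_in between -0.098 and 0.098 m and z of offcut2 in the frame of bin_in between -0.01 and 0.07 m and x of paper in the frame of bin_in between -0.073 and 0.073 m and y of paper in the frame of bin_in between -0.098 and 0.098 m and z of paper in the frame of bin_in between -0.01 and 0.07 m and linear speed of each of ring1, ring2, ring3, offcut1, offcut2, paper, bracket, finial below 0.03 m/s); the robot touches nothing.
It fails at once if a tool or the figurine is shifted more than 30 mm (distance of any of tape_measure, tenon_saw, figurine from where it was at the start of the episode above 0.03 m).
Of ring1, ring2, ring3 only 2 to 3 are there at a start; the rules pass over those that are not, and their reading is None.
Of offcut1, offcut2, paper only 2 to 3 are there at a start; the rules pass over those that are not, and their reading is None.
At some moment in a run one of offcut1, offcut2, paper, bracket may be knocked a few centimetres aside while the robot is not near it.
It also fails if it takes over 210 s, if anything falls off the work surface, if the arm or the gripper's body presses on something with over 40 N, if the wrist force passes 120 N, or if a joint passes its speed limit or range.

## Working session

There is one attempt and no reset: what is moved stays moved. The work goes in short steps, Python scripts to look and compute and a shell command to move; the robot and the scene stay as the last step left them, time stands still between calls to the robot, and variables do not carry over. Pictures are saved under pics/ and viewed, at most 17 in all, crops included, and the job is handed in when it is done.

```bash
mkdir -p pics; cat > h.py <<'E'
import numpy as np,cv2
from workcell import sensors,viewer,ctrl
from scipy.spatial.transform import Rotation as Ro
def grab(n,f):
    d=viewer.get_image(n); cv2.imwrite('pics/%s.png'%f,d['frame']); import pickle; pickle.dump(d,open('pics/%s.pkl'%f,'wb')); return d
def load(f):
    import pickle; return pickle.load(open('pics/%s.pkl'%f,'rb'))
def ray(d,u,v):
    f=d['frame'].shape[0]/2/np.tan(np.radians(d['fov_y'])/2)
    R=np.array(d['R']);t=np.array(d['t']).ravel()
    w=R.T@np.array([(u-d['cx'])/f,(v-d['cy'])/f,1]); return -R.T@t,w/np.linalg.norm(w)
def onz(d,u,v,z):
    o,w=ray(d,u,v); return o+w*(z-o[2])/w[2]
def proj(d,X):
    f=d['frame'].shape[0]/2/np.tan(np.radians(d['fov_y'])/2)
    c=np.array(d['R'])@np.array(X,float)+np.array(d['t']).ravel(); return f*c[0]/c[2]+d['cx'],f*c[1]/c[2]+d['cy']
def tri(d1,p1,d2,p2):
    o1,a=ray(d1,*p1);o2,b=ray(d2,*p2)
    s=np.linalg.lstsq(np.c_[a,-b],o2-o1,rcond=None)[0]; A=o1+a*s[0];B=o2+b*s[1]
    return (A+B)/2,np.linalg.norm(A-B)
E
python3 - <<'E'
from h import *
for n in('scene','top'):
    d=grab(n,n+'0'); print(n,d['fov_y'],d['cx'],d['cy'],ray(d,d['cx'],d['cy']))
o=sensors.get_obs();print(o['t'],o['ee_pos'],o['orientation'],o['width'])
R=Ro.from_rotvec(o['orientation']).as_matrix();print(R.round(3))
E
```

```text
scene 57.37039997075616 280.5942500895845 212.2972192033091 (array([958.15959694, 570.99879458, 786.09309591]), array([-0.37017548, -0.60666905, -0.70350749]))
top 55.71348150736295 284.4543815395314 211.40240231480615 (array([ 513.38954398,  -12.87184353, 1003.93518365]), array([ 0.08197564, -0.00654786, -0.99661282]))
0.1 [215.17286967 586.27746749 222.00624198] [-5.49709829e-01 -3.09285253e+00  2.04817863e-03] 87.97633462940415
[[-0.939  0.345 -0.   ]
 [ 0.345  0.939 -0.001]
 [ 0.    -0.001 -1.   ]]
```

View pics/scene0.png

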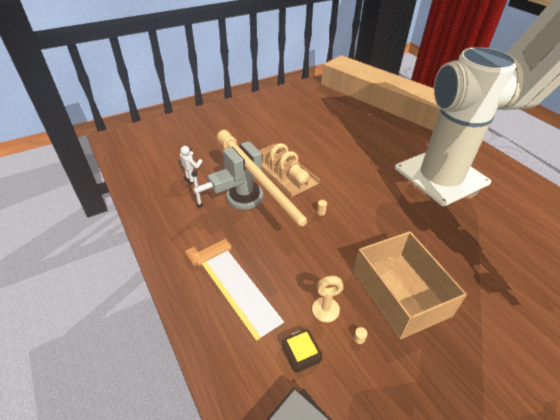

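View pics/top0.png

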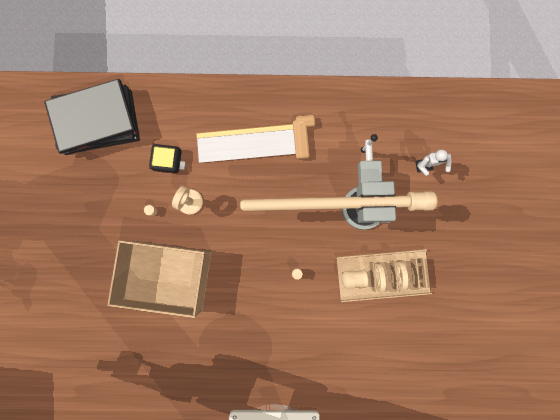

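The scene view shows the pole with its tip at about (301,220), the bracket at (327,300), offcuts at (322,207) and (361,336), and the carton at (408,282). In the top view they are: tip (241,205), bracket (187,201), offcuts (297,274) and (150,210), tray (384,276). No paper is visible. I'll enlarge the tray and bracket.

```bash
python3 - <<'E'
from h import *
s=load('scene0');t=load('top0')
def crop(d,x,y,w,h):return cv2.resize(d['frame'][y:y+h,x:x+w],(400,300),interpolation=cv2.INTER_CUBIC)
im=np.vstack([np.hstack([crop(s,250,130,80,60),crop(t,333,238,104,78)]),np.hstack([crop(s,290,260,80,60),crop(t,140,170,80,60)])])
cv2.imwrite('pics/crop0.png',im)
# tip rough
print('tip',tri(t,(241,205),s,(301,220)))
print('tip z150',onz(t,241,205,150))
for n,(u,v) in dict(polefar=(350,203),off2=(297,274),off1=(150,210),eye=(180,197)).items(): print(n,onz(t,u,v,{'polefar':150,'eye':123}.get(n,30)).round(1))
for n,c in dict(tray=[(337,259),(429,251),(431,294),(340,301)]).items():
    for p in c: print(n,onz(t,*p,20).round(1))
for p in [(119,242),(210,247),(196,317),(109,307)]: print('bin',onz(t,*p,90).round(1))
E
```

```text
tip (array([597.30936706,  73.64307332, 156.38465322]), np.float64(3.7265296973418733))
tip z150 [596.43428793  75.41434049 150.        ]
polefar [ 603.5 -160.   150. ]
off2 [441.3 -51.4  30. ]
off1 [593.2 310.7  30. ]
eye [615.4 214.3 123. ]
tray [ 478.2 -150.    20. ]
tray [ 500.2 -377.6   20. ]
tray [ 395.4 -380.5   20. ]
tray [ 376.3 -157.3   20. ]
bin [514.1 358.6  90. ]
bin [504.9 150.6  90. ]
bin [347.4 178.   90. ]
bin [367.7 374.6  90. ]
```

View pics/crop0.png

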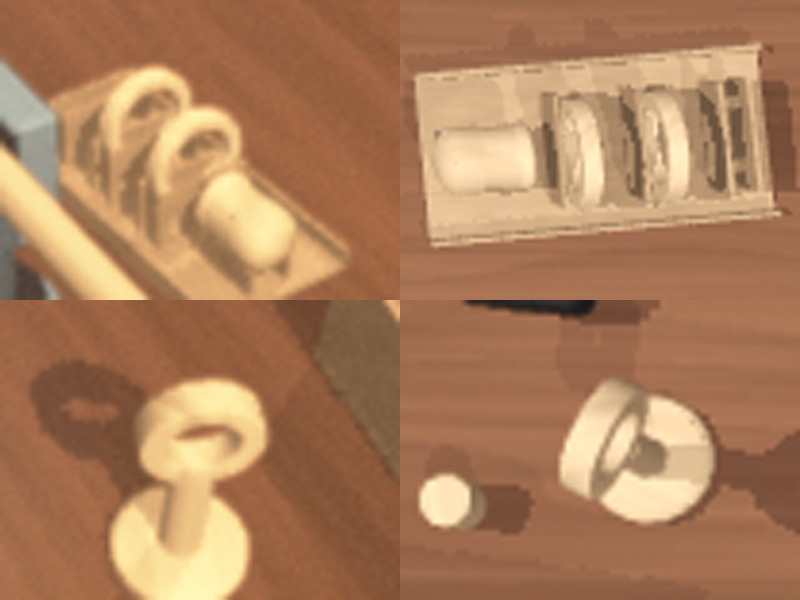

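The crop shows two rings, in the slots at y = 22 and -30. The third slot is empty. The finial lies with its mouth towards the rings, and the bracket's eye axis is turned by about -0.4 rad. Next I'll measure with masks.

```bash
python3 - <<'E'
from h import *
s=load('scene0');t=load('top0')
m=((t['frame'][:,:,1]>135)&(t['frame'][:,:,2]>t['frame'][:,:,0].astype(int)+25)).astype(np.uint8)
ms=((s['frame'][:,:,1]>135)&(s['frame'][:,:,2]>s['frame'][:,:,0].astype(int)+25)).astype(np.uint8)
n,l,st,c=cv2.connectedComponentsWithStats(m)
for i in range(1,n):
    if st[i,4]>30: print('T',st[i],c[i].round(1))
n2,l2,st2,c2=cv2.connectedComponentsWithStats(ms)
for i in range(1,n2):
    if st2[i,4]>30 and st2[i,1]>120: print('S',st2[i],c2[i].round(1))
P=[]
for u in range(250,335,5):
    v=np.where(m[190:222,u])[0]+190; P.append([u,v.mean(),len(v)])
P=np.array(P);print(P[::4])
W=np.array([onz(t,u,v,150) for u,v,_ in P]);k=np.polyfit(W[:,1],W[:,0],1);print('pole x=a*y+b',k)
print([int(m[190:222,u].sum()) for u in range(236,250)])
# tray model: predict
T=np.array([437.5,-266.,0])
def tr(y,z,a=.09): return T+[-np.sin(a)*y,np.cos(a)*y,z]
for y,z in[(22,88),(-30,88),(78,60)]: print(y,tr(y,z).round(1),'top',np.round(proj(t,tr(y,z)),1),'scene',np.round(proj(s,tr(y,z)),1))
E
```

```text
T [ 196  115  119   43 1189] [274.6 133. ]
T [152 147  23  21 396] [162.8 156.7]
T [172 186  31  29 574] [187.  200.6]
T [ 240  192  198   19 2326] [343.1 202.4]
T [144 205  10  11  90] [148.5 209.6]
T [ 107  241   97   77 3765] [165.8 274. ]
T [ 336  249   96   53 3430] [379.5 275.8]
T [292 268  11  12  97] [296.7 273.8]
T [126 283  11   8  43] [129.3 287.2]
T [270 405  15   6  52] [278.  406.8]
T [236 412  54   8 257] [265.5 415.7]
T [299 413  21   7 101] [308. 416.]
S [ 395  123   97   83 3124] [447.7 161.8]
S [ 217  129   90   97 1184] [262.4 177.8]
S [  0 143  51  15 167] [ 16.9 150.2]
S [ 250  142   69   54 1365] [287.2 168. ]
S [318 199   9  17 121] [321.9 206.6]
S [ 359  232  108  107 3542] [407.  282.2]
S [ 185  239   99  102 1299] [224.  279.1]
S [312 276  31  47 991] [327.5 299.4]
S [355 327  13  17 165] [360.7 334.7]
S [287 332  31  30 559] [301.9 346.1]
[[250.  204.5  12. ]
 [270.  204.   11. ]
 [290.  203.5  12. ]
 [310.  203.   11. ]
 [330.  203.   11. ]]
pole x=a*y+b [-3.35602224e-02  5.99555512e+02]
[0, 0, 0, 0, 8, 9, 10, 11, 11, 11, 12, 12, 12, 12]
22 [ 435.5 -244.1   88. ] top [382.3 279.3] scene [289.1 152.3]
-30 [ 440.2 -295.9   88. ] top [404.9 277.5] scene [279.3 144.2]
78 [ 430.5 -188.3   60. ] top [355.6 280.2] scene [299.7 168.9]
```

```bash
cat >> h.py <<'E'
def go(x,y,z,yaw):
    o=sensors.get_obs();R=Ro.from_rotvec(o['orientation']).as_matrix()
    a=np.arctan2(-R[0,1],R[1,1]); w=(yaw-a+np.pi)%(2*np.pi)-np.pi
    print('t %.1f pos %s yaw %.3f tilt %.3f,%.3f wid %.1f g %.1f F %s q6 %.2f'%(o['t'],o['ee_pos'].round(1),a,R[0,2],R[1,2],o['width'],o['grasp_force'],np.round(o['ft_force'],1),o['qpos'][5]))
    print('tool shift now',(R.T@(np.array([x,y,z])-o['ee_pos'])).round(1),' tool rz',round(-w,3))
if __name__=='__main__':
    import sys; go(*map(float,sys.argv[1:5]))
E
python3 -m handwheel '[[0,0,-13,0,0,-0.147,0.3],[0,0,-13,0,0,-0.147,0.59],[0,0,-13,0,0,-0.147,0.59],[-45,0,0,0,0,0,0.59],[-45,0,0,0,0,0,0.59],[-45,0,0,0,0,0,0.59],[-45,0,0,0,0,0,0.59],[-45,0,0,0,0,0,0.59]]'
python3 -m handwheel '[[0,-60,0,0,0,0,0.59],[0,-60,0,0,0,0,0.59],[0,-60,0,0,0,0,0.59],[0,-60,0,0,0,0,0.59],[0,-60,0,0,0,0,0.59],[0,-60,0,0,0,0,0.59]]'
python3 h.py 440 -296 200 0.09
```

```text
t: 1.1
ee_pos: [440.7, 606.5, 261.0]
orientation: [0.14, -3.138, 0.001]
ft_force: [-0.8, -0.1, -0.2]
width: 35.8
grasp_force: 0.0
t: 1.85
ee_pos: [471.2, 246.3, 261.5]
orientation: [0.141, -3.138, 0.0]
ft_force: [1.1, 0.3, -0.3]
width: 36.4
grasp_force: 0.0
t 1.9 pos [471.2 246.3 261.5] yaw 0.090 tilt -0.000,-0.000 wid 36.4 g 0.0 F [ 1.1  0.3 -0.3] q6 -1.20
tool shift now [  79.5 -537.3   61.6]  tool rz -0.0
```

```bash

python3 -m handwheel '[[9,-60,5,0,0,0,0.59],[9,-60,5,0,0,0,0.59],[9,-60,5,0,0,0,0.59],[9,-60,5,0,0,0,0.59],[9,-60,5,0,0,0,0.59],[9,-60,5,0,0,0,0.59],[9,-60,5,0,0,0,0.59],[9,-60,5,0,0,0,0.59],[8,-57,5,0,0,0,0.59],[0,0,40,0,0,0,0.59]]'
python3 -m handwheel '[[0,0,30,0,0,0,0.59],[0,0,0,0,0,0,0.59]]'
python3 h.py 440.2 -296 72 0.09
python3 - <<'E'
from h import *
s=grab('scene','s1');t=grab('top','t1')
def crop(d,x,y,w,h):return cv2.resize(d['frame'][y:y+h,x:x+w],(400,300),interpolation=cv2.INTER_CUBIC)
cv2.imwrite('pics/c1.png',np.hstack([crop(s,240,100,100,75),crop(t,333,238,104,78)]))
E
```

```text
t: 3.1
ee_pos: [441.1, -298.8, 178.0]
orientation: [-0.133, 3.134, -0.007]
ft_force: [0.5, 0.4, -0.8]
width: 35.9
grasp_force: 0.0
t: 3.35
ee_pos: [438.0, -292.9, 144.5]
orientation: [0.139, -3.134, -0.005]
ft_force: [-0.3, -0.2, 0.0]
width: 36.3
grasp_force: 0.0
t 3.4 pos [ 438.  -292.9  144.5] yaw 0.089 tilt -0.004,0.003 wid 36.3 g 0.0 F [-0.3 -0.2  0. ] q6 -2.27
tool shift now [-2.2 -3.6 72.5]  tool rz -0.001
```

View pics/c1.png

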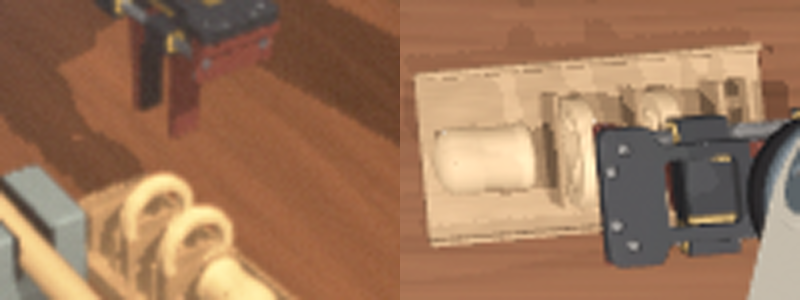

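The gripper's fingers straddle the far ring, which is at about (157,200) in the left half of the crop. I'll descend and pinch it.

```bash

python3 -m handwheel '[[-2,-3,30,0,0,0,0.59],[0,0,30,0,0,0,0.59],[0,0,12,0,0,0,0.59],[0,0,0,0,0,0,0.59],[0,0,0,0,0,0,1],[0,0,0,0,0,0,1],[0,0,0,0,0,0,1],[0,0,0,0,0,0,1]]'
python3 h.py 440.2 -296 72 0.09
python3 -m handwheel '[[0,0,-15,0,0,0,1],[0,0,-30,0,0,0,1],[0,0,-40,0,0,0,1],[0,0,-50,0,0,0,1],[0,0,-50,0,0,0,1],[0,0,0,0,0,0,1]]'
python3 h.py 596 115 250 0.0335
```

```text
t: 4.45
ee_pos: [442.3, -296.9, 75.2]
orientation: [-0.14, 3.138, -0.001]
ft_force: [0.2, 0.2, 4.2]
width: 11.5
grasp_force: 30.0
t 4.5 pos [ 442.3 -296.9   75.2] yaw 0.089 tilt 0.001,-0.001 wid 11.5 g 30.0 F [0.2 0.2 4.2] q6 -2.27
tool shift now [2.  1.  3.2]  tool rz -0.001
t: 5.2
ee_pos: [443.8, -298.0, 264.6]
orientation: [-0.14, 3.132, -0.008]
ft_force: [-0.1, -0.0, -0.8]
width: 11.3
grasp_force: 30.0
t 5.2 pos [ 443.8 -298.   264.6] yaw 0.089 tilt 0.007,-0.005 wid 11.3 g 30.0 F [-0.1 -0.  -0.8] q6 -2.27
tool shift now [-188.3  397.8   13.6]  tool rz 0.056
```

```bash

python3 -m handwheel '[[-20,45,0,0,0,0,1],[-26,55,0,0,0,0.028,1],[-27,57,0,0,0,0.028,1],[-27,57,0,0,0,0,1],[-27,57,0,0,0,0,1],[-27,57,0,0,0,0,1],[-22,47,0,0,0,0,1],[-15,25,0,0,0,0,1],[0,0,0,0,0,0,1],[0,0,0,0,0,0,1]]'
python3 h.py 596 115 176 0.0335
python3 - <<'E'
from h import *
s=grab('scene','s2');t=grab('top','t2')
def crop(d,x,y,w,h):return cv2.resize(d['frame'][y:y+h,x:x+w],(400,300),interpolation=cv2.INTER_CUBIC)
cv2.imwrite('pics/c2.png',np.hstack([crop(s,250,90,160,120),crop(t,160,150,120,90)]))
E
```

```text
t: 6.45
ee_pos: [610.3, 109.5, 258.9]
orientation: [0.052, -3.139, 0.001]
ft_force: [-0.1, -0.0, -1.2]
width: 11.7
grasp_force: 30.0
t 6.5 pos [610.3 109.5 258.9] yaw 0.033 tilt -0.002,-0.001 wid 11.7 g 30.0 F [-0.1 -0.  -1.2] q6 -1.45
tool shift now [14.  6. 83.]  tool rz -0.0
```

View pics/c2.png

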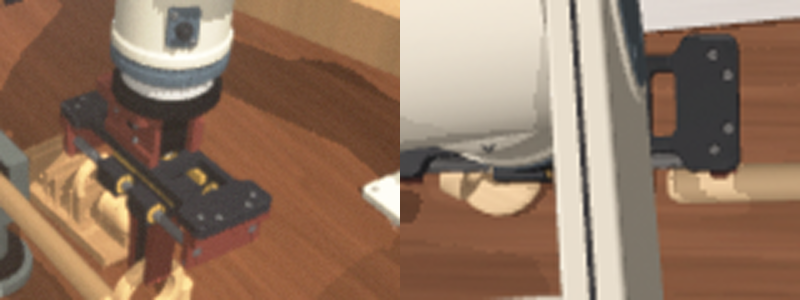

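The ring is held between the fingertips, at the bottom edge of the crop's left half. I'll lower it in front of the pole's end and check.

```bash

python3 -m handwheel '[[7,4,30,0,0,0,1],[7,3,30,0,0,0,1],[0,0,23,0,0,0,1],[0,0,0,0,0,0,1]]'
python3 h.py 596 115 176 0.0335
python3 - <<'E'
from h import *
s=grab('scene','s3')
cv2.imwrite('pics/c3.png',cv2.resize(s['frame'][170:260,250:370],(800,600),interpolation=cv2.INTER_CUBIC))
for X in [(596,115,155),(597,78,150)]: print(proj(s,X))
E
```

```text
t: 7.05
ee_pos: [595.5, 115.6, 175.2]
orientation: [0.05, -3.137, 0.001]
ft_force: [-0.3, -0.8, -0.2]
width: 11.6
grasp_force: 30.0
t 7.0 pos [595.5 115.6 175.2] yaw 0.032 tilt -0.004,-0.001 wid 11.6 g 30.0 F [-0.3 -0.8 -0.2] q6 -1.43
tool shift now [-0.5 -0.6 -0.8]  tool rz -0.002
(np.float64(312.2896810797114), np.float64(231.9258183880264))
(np.float64(302.79245518954394), np.float64(223.16222588363235))
```

View pics/c3.png

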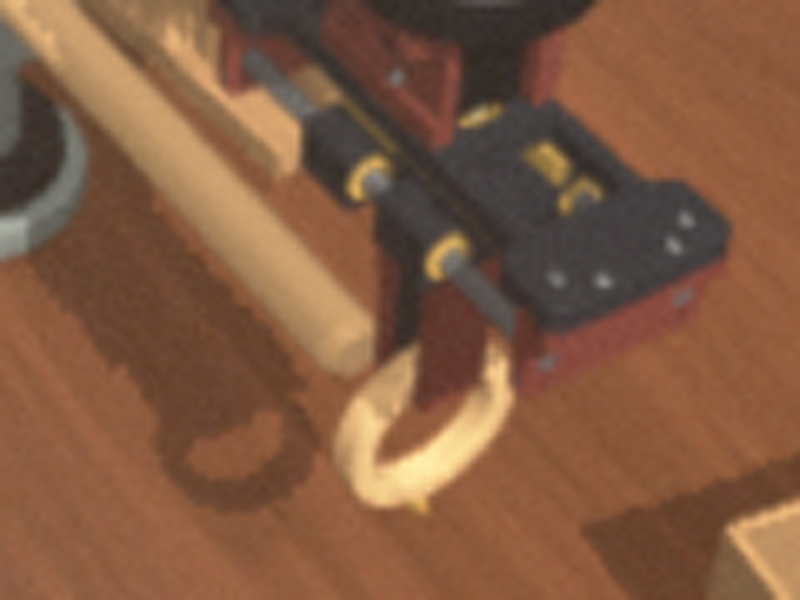

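The ring hangs upright in front of the pole's end. Its centre is at about (314,234) and the pole's end at (303,222), as predicted. Height and side clearance look good, so I'll slide it on.

```bash

python3 -m handwheel '[[0,-15,0,0,0,0,1],[0,-15,0,0,0,0,1],[0,-20,0,0,0,0,1],[0,-20,0,0,0,0,1]]'
python3 -m handwheel '[[0,-25,0,0,0,0,1],[0,-25,0,0,0,0,1],[0,-25,0,0,0,0,1],[0,-25,0,0,0,0,1],[0,-25,0,0,0,0,1],[0,0,0,0,0,0,1]]'
python3 h.py 603 -80 176 0.0335
```

```text
t: 7.6
ee_pos: [599.5, 45.1, 177.0]
orientation: [-0.051, 3.141, -0.0]
ft_force: [0.6, 0.3, 0.3]
width: 11.5
grasp_force: 30.0
t: 8.35
ee_pos: [603.4, -80.4, 176.7]
orientation: [-0.048, 3.141, -0.0]
ft_force: [0.1, 1.2, -1.7]
width: 11.7
grasp_force: 30.0
t 8.3 pos [603.4 -80.4 176.7] yaw 0.030 tilt 0.000,-0.000 wid 11.7 g 30.0 F [ 0.1  1.2 -1.7] q6 -1.75
tool shift now [0.3 0.4 0.7]  tool rz -0.003
```

```bash

python3 -m handwheel '[[0,0,6,0,0,0,1],[0,0,0,0,0,0,1],[0,0,0,0,0,0,0.8],[0,0,0,0,0,0,0.59],[0,0,0,0,0,0,0.59],[0,0,-20,0,0,0,0.59],[0,0,-40,0,0,0,0.59],[0,0,-40,0,0,0,0.59]]'
python3 h.py 436 -244 150 0.09
python3 - <<'E'
from h import *
s=grab('scene','s4')
cv2.imwrite('pics/c4.png',cv2.resize(s['frame'][130:220,220:340],(600,450),interpolation=cv2.INTER_CUBIC))
E
```

```text
t: 9.35
ee_pos: [603.3, -77.9, 271.6]
orientation: [0.052, -3.141, -0.0]
ft_force: [0.7, 0.1, 0.6]
width: 36.3
grasp_force: 0.0
t 9.3 pos [603.3 -77.9 271.6] yaw 0.033 tilt -0.001,0.000 wid 36.3 g 0.0 F [0.7 0.1 0.6] q6 -1.75
tool shift now [ 172.7 -160.4  121.7]  tool rz -0.057
```

View pics/c4.png

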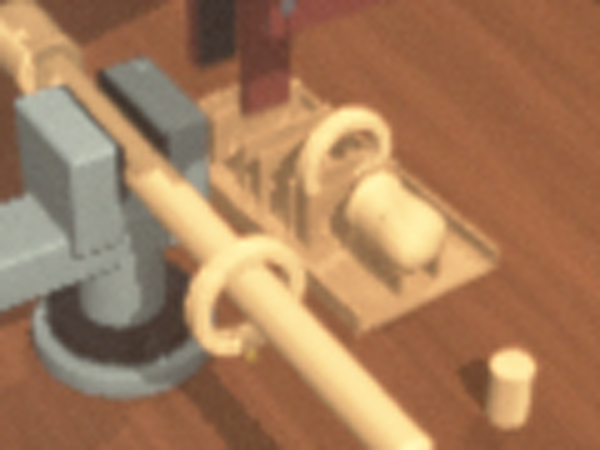

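The first ring hangs on the pole at about (245,295) in the crop. The second ring is undisturbed in its slot, so I'll take that next.

```bash

python3 -m handwheel '[[43,-40,0,0,0,-0.028,0.59],[43,-40,0,0,0,-0.029,0.59],[43,-40,10,0,0,0,0.59],[34,-46,40,0,0,0,0.59],[0,0,40,0,0,0,0.59],[0,0,20,0,0,0,0.59],[0,0,0,0,0,0,0.59],[0,0,0,0,0,0,0.59]]'
python3 h.py 436.5 -244.5 74 0.09
```

```text
t: 10.4
ee_pos: [456.2, -249.7, 165.7]
orientation: [-0.142, 3.137, -0.001]
ft_force: [0.9, 0.5, 0.0]
width: 36.4
grasp_force: 0.0
t 10.4 pos [ 456.2 -249.7  165.7] yaw 0.091 tilt 0.001,-0.001 wid 36.4 g 0.0 F [0.9 0.5 0. ] q6 -2.18
tool shift now [19.3  7.  91.7]  tool rz 0.001
```

```bash

python3 -m handwheel '[[19,7,15,0,0,0,0.59],[0,0,30,0,0,0,0.59],[0,0,30,0,0,0,0.59],[0,0,16,0,0,0,0.59],[0,0,0,0,0,0,0.59],[0,0,0,0,0,0,1],[0,0,0,0,0,0,1],[0,0,0,0,0,0,1],[0,0,0,0,0,0,1]]'
python3 h.py 436.5 -244.5 74 0.09
python3 -m handwheel '[[0,0,-15,0,0,0,1],[0,0,-30,0,0,0,1],[0,0,-40,0,0,0,1],[0,0,-50,0,0,0,1],[0,0,-50,0,0,0,1],[0,0,0,0,0,0,1]]'
python3 h.py 596 120 250 0.0335
```

```text
t: 11.52
ee_pos: [436.4, -244.4, 74.4]
orientation: [-0.142, 3.137, -0.001]
ft_force: [0.5, 0.8, 4.1]
width: 11.8
grasp_force: 30.0
t 11.5 pos [ 436.4 -244.4   74.4] yaw 0.090 tilt 0.001,-0.001 wid 11.8 g 30.0 F [0.5 0.8 4.1] q6 -2.20
tool shift now [-0.1 -0.1  0.4]  tool rz 0.0
t: 12.28
ee_pos: [437.9, -245.4, 263.6]
orientation: [-0.141, 3.131, -0.007]
ft_force: [0.4, -0.1, -0.2]
width: 11.8
grasp_force: 30.0
t 12.3 pos [ 437.9 -245.4  263.6] yaw 0.090 tilt 0.007,-0.004 wid 11.8 g 30.0 F [ 0.4 -0.1 -0.2] q6 -2.20
tool shift now [-190.3  349.7   13.1]  tool rz 0.057
```

```bash

python3 -m handwheel '[[-20,40,0,0,0,0.028,1],[-28,52,0,0,0,0.029,1],[-28,52,0,0,0,0,1],[-28,52,0,0,0,0,1],[-28,52,0,0,0,0,1],[-28,52,0,0,0,0,1],[-15,40,0,0,0,0,1],[-3,16,0,0,0,0,1],[0,0,0,0,0,0,1],[0,0,0,0,0,0,1]]'
python3 h.py 596 120 176 0.0335
```

```text
t: 13.52
ee_pos: [597.5, 117.9, 258.6]
orientation: [0.051, -3.14, 0.001]
ft_force: [-0.8, -0.0, -0.2]
width: 11.4
grasp_force: 30.0
t 13.5 pos [597.5 117.9 258.6] yaw 0.032 tilt -0.001,-0.001 wid 11.4 g 30.0 F [-0.8 -0.  -0.2] q6 -1.43
tool shift now [ 1.4  2.2 82.6]  tool rz -0.001
```

```bash

python3 -m handwheel '[[1,2,30,0,0,0,1],[0,0,30,0,0,0,1],[0,0,23,0,0,0,1],[0,0,0,0,0,0,1]]'
python3 h.py 596 120 176 0.0335
python3 -m handwheel '[[0,-15,0,0,0,0,1],[0,-20,0,0,0,0,1],[0,-20,0,0,0,0,1],[0,-20,0,0,0,0,1],[0,-25,0,0,0,0,1],[0,-25,0,0,0,0,1],[0,-25,0,0,0,0,1],[0,0,0,0,0,0,1]]'
python3 h.py 601 -30 176 0.0335
python3 -m handwheel '[[0,0,6,0,0,0,1],[0,0,0,0,0,0,1],[0,0,0,0,0,0,0.8],[0,0,0,0,0,0,0.59],[0,0,0,0,0,0,0.59],[0,0,-20,0,0,0,0.59],[0,0,-40,0,0,0,0.59],[0,0,-40,0,0,0,0.59]]'
python3 - <<'E'
from h import *
s=grab('scene','s5');t=grab('top','t5')
def crop(d,x,y,w,h):return cv2.resize(d['frame'][y:y+h,x:x+w],(400,300),interpolation=cv2.INTER_CUBIC)
cv2.imwrite('pics/c5.png',np.hstack([crop(s,220,130,120,90),crop(t,140,170,80,60)]))
E
```

```text
t: 14.02
ee_pos: [595.7, 119.5, 174.4]
orientation: [0.049, -3.137, 0.001]
ft_force: [-0.0, 0.2, 0.1]
width: 11.4
grasp_force: 30.0
t 14.0 pos [595.7 119.5 174.4] yaw 0.031 tilt -0.004,-0.001 wid 11.4 g 30.0 F [-0.   0.2  0.1] q6 -1.42
tool shift now [-0.4  0.5 -1.6]  tool rz -0.002
t: 15.02
ee_pos: [602.1, -31.0, 176.0]
orientation: [-0.048, 3.141, -0.0]
ft_force: [-0.4, 0.3, -0.1]
width: 11.8
grasp_force: 30.0
t 15.0 pos [602.1 -31.  176. ] yaw 0.030 tilt 0.000,-0.000 wid 11.8 g 30.0 F [-0.4  0.3 -0.1] q6 -1.67
tool shift now [ 1.1  1.  -0. ]  tool rz -0.003
t: 16.02
ee_pos: [601.9, -28.6, 270.8]
orientation: [0.052, -3.141, -0.0]
ft_force: [1.1, -0.1, -0.4]
width: 36.0
grasp_force: 0.0
```

View pics/c5.png

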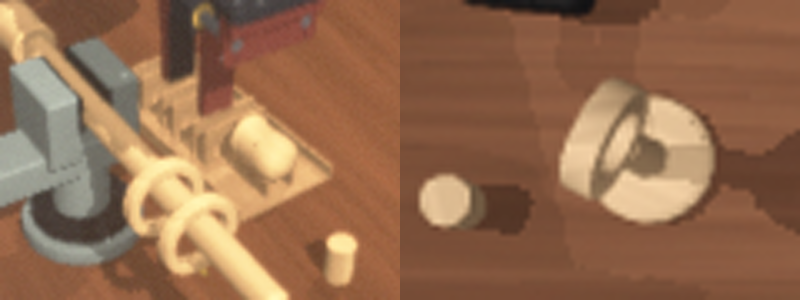

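Both rings hang on the pole. The bracket hasn't moved: its eye is centred at about (605,140) in the crop and its plate's right and bottom edges are at x = 715 and y = 222. Next I'll work out its pose.

```bash
python3 - <<'E'
from h import *
t=load('top0');s=load('s5')
c=lambda x,y:(140+(x-400)/5-.5+.1,170+y/5-.4)
print('plate',onz(t,*(203-12.65-.4,201.7-.4),9))
e=[onz(t,*c(*p),95) for p in((629,87),(581,194),(605,140.5))];print(e)
d=e[0]-e[1];print('len',np.linalg.norm(d),'axis yaw',np.arctan2(d[1],d[0]))
m=((t['frame'][:,:,1]>135)&(t['frame'][:,:,2]>t['frame'][:,:,0].astype(int)+25)).astype(np.uint8)
for x in (t['frame'][205,175:210,1],t['frame'][195,168:210,1]):print(x)
f=e[2]; f=np.array([f[0],f[1],0])
for X in(f+[0,0,0],f+[0,0,95],f+[0,0,123]):print('scene',np.round(proj(s,X),1))
E
python3 h.py 612 207 200 -0.4
```

```text
plate [618.03100386 218.36662324   9.        ]
[array([641.96489817, 209.8324939 ,  95.        ]), array([592.25798126, 230.26019249,  95.        ]), array([617.05414774, 220.06988807,  95.        ])]
len 53.740752300588476 axis yaw -0.38992128019622263
[210 215 215 153 126 118 129 131 171 232 234 234 214 177 177 198 197 196
 197 198 197 198 198 193 192 187 168  90  79  80  79  79  79  79  79]
[108 108 108 108 108 112 168 236 235 233 230 227 224 216 156 169 224 221
 218 159 159 218 216 225 223 223 222 221 221 221 219 205 174  91  83 109
 109 109 109 109 110 110]
scene [324.8 309.3]
scene [329.2 285.8]
scene [330.6 278.1]
t 16.1 pos [604.7 -28.8 274.8] yaw 0.033 tilt 0.008,-0.001 wid 36.3 g 0.0 F [ 0.7  0.8 -0.2] q6 -1.67
tool shift now [-14.5 235.5  74.7]  tool rz 0.433
```

```bash

python3 -m handwheel '[[-4,45,0,0,0,0,0.59],[-4,50,0,0,0,0,0.59],[-4,50,0,0,0,0,0.59],[-4,50,0,0,0,0,0.59],[-5,53,0,0,0,0,0.59],[0,0,20,0,0,0.141,0.59],[0,0,30,0,0,0.141,0.59],[0,0,20,0,0,0.141,0.59],[0,0,0,0,0,0,0.59]]'
python3 h.py 617.5 219.5 112 -0.39
```

```text
t: 17.25
ee_pos: [613.4, 219.4, 197.4]
orientation: [-0.605, -3.079, 0.004]
ft_force: [0.5, -0.6, 1.1]
width: 36.4
grasp_force: 0.0
t 17.2 pos [613.4 219.4 197.4] yaw -0.388 tilt -0.004,-0.001 wid 36.4 g 0.0 F [ 0.5 -0.6  1.1] q6 -0.86
tool shift now [-4.1  1.9 85.4]  tool rz 0.002
```

```bash

python3 -m handwheel '[[-4,2,25,0,0,0,0.59],[0,0,20,0,0,0,0.59],[0,0,0,0,0,0,0.59]]'
python3 h.py 617.5 219.5 112 -0.39
python3 - <<'E'
from h import *
s=grab('scene','s6')
cv2.imwrite('pics/c6.png',cv2.resize(s['frame'][250:340,270:390],(600,450),interpolation=cv2.INTER_CUBIC))
E
```

```text
t: 17.62
ee_pos: [618.2, 219.8, 153.4]
orientation: [-0.606, -3.08, 0.002]
ft_force: [0.0, 0.1, -0.3]
width: 35.9
grasp_force: 0.0
t 17.6 pos [618.2 219.8 153.4] yaw -0.389 tilt -0.003,-0.001 wid 35.9 g 0.0 F [ 0.   0.1 -0.3] q6 -0.86
tool shift now [ 0.4 -0.4 41.4]  tool rz 0.001
```

View pics/c6.png

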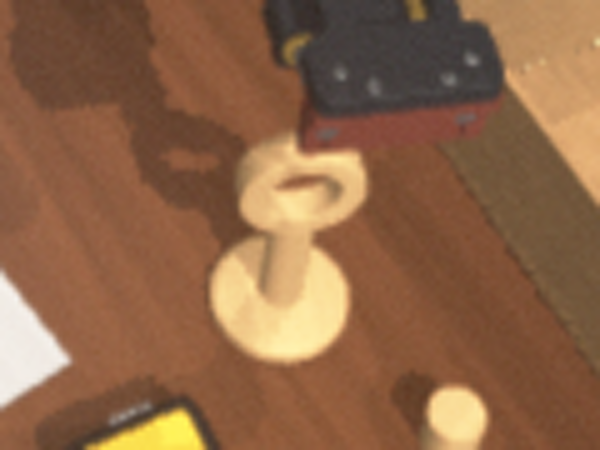

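The bracket is still in place, with its eye at (302,185) and its plate at (280,298), under the fingers. I'll descend and pinch it.

```bash

python3 -m handwheel '[[0,0,20,0,0,0,0.59],[0,0,15,0,0,0,0.59],[0,0,6,0,0,0,0.59],[0,0,0,0,0,0,0.59],[0,0,0,0,0,0,1],[0,0,0,0,0,0,1],[0,0,0,0,0,0,1],[0,0,0,0,0,0,1]]'
python3 h.py 617.5 219.5 112 -0.39
python3 -m handwheel '[[0,0,-10,0,0,0,1],[0,0,-15,0,0,-0.141,1],[0,0,-30,0,0,-0.141,1],[0,0,-30,0,0,-0.141,1],[0,0,0,0,0,0,1],[0,0,0,0,0,0,1]]'
python3 h.py 596.3 108 167 0.0335
python3 - <<'E'
from h import *
s=grab('scene','s7')
cv2.imwrite('pics/c7.png',cv2.resize(s['frame'][200:320,260:420],(600,450),interpolation=cv2.INTER_CUBIC))
E
```

```text
t: 18.68
ee_pos: [619.7, 220.2, 114.3]
orientation: [0.608, 3.081, 0.001]
ft_force: [-0.3, -0.6, 2.3]
width: 15.5
grasp_force: 30.0
t 18.7 pos [619.7 220.2 114.3] yaw -0.390 tilt 0.001,0.000 wid 15.5 g 30.0 F [-0.3 -0.6  2.3] q6 -0.86
tool shift now [ 1.7 -1.5  2.3]  tool rz 0.0
t: 19.42
ee_pos: [618.7, 220.0, 198.1]
orientation: [0.048, -3.14, 0.0]
ft_force: [-1.2, 0.1, -1.7]
width: 15.5
grasp_force: 30.0
t 19.4 pos [618.7 220.  198.1] yaw 0.031 tilt -0.001,-0.000 wid 15.5 g 30.0 F [-1.2  0.1 -1.7] q6 -1.28
tool shift now [  25.8 -111.3   31.2]  tool rz -0.003
```

View pics/c7.png

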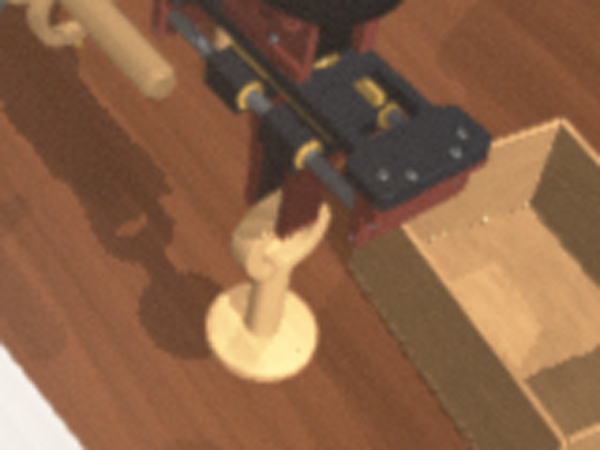

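```bash

python3 -m handwheel '[[6,-20,5,0,0,0,1],[8,-40,10,0,0,0,1],[8,-40,10,0,0,0,1],[3,-14,4,0,0,-0.003,1],[0,0,0,0,0,0,1],[0,0,0,0,0,0,1]]'
python3 h.py 597 105 169 0.0335
python3 - <<'E'
from h import *
s=grab('scene','s8')
cv2.imwrite('pics/c8.png',cv2.resize(s['frame'][190:265,260:360],(800,600),interpolation=cv2.INTER_CUBIC))
for X in [(596,105,150),(597,78,150)]: print(proj(s,X))
E
```

```text
t: 20.23
ee_pos: [598.6, 106.1, 170.0]
orientation: [-0.057, 3.14, 0.001]
ft_force: [-0.1, 0.1, -0.5]
width: 15.2
grasp_force: 30.0
t 20.2 pos [598.6 106.1 170. ] yaw 0.036 tilt 0.001,0.000 wid 15.2 g 30.0 F [-0.1  0.1 -0.5] q6 -1.45
tool shift now [ 1.6 -1.   1. ]  tool rz 0.003
(np.float64(309.65263429903536), np.float64(230.56258068808418))
(np.float64(302.79245518954394), np.float64(223.16222588363235))
```

View pics/c8.png

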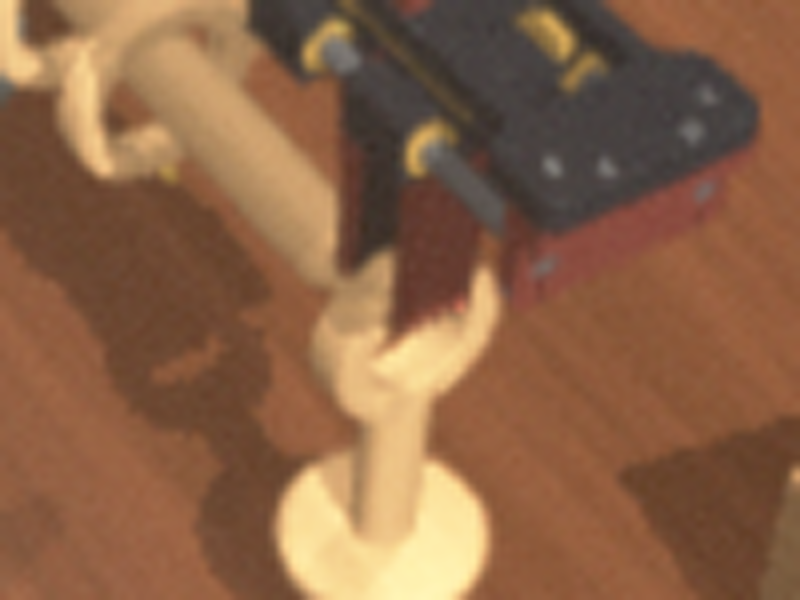

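The bracket stands upright in the grip just off the pole's end. Its eye centre is about (405,335) in the crop, within 1.5 px of the prediction. I'll slide it on slowly and watch the force.

```bash

python3 -m handwheel '[[1.5,-8,0,0,0,0,1],[0,-6,0,0,0,0,1]]'
python3 -m handwheel '[[0,-5,0,0,0,0,1],[0,-4,0,0,0,0,1]]'
python3 -m handwheel '[[0,-4,0,0,0,0,1],[0,-4,0,0,0,0,1],[0,0,0,0,0,0,1]]'
python3 h.py 598 75 169 0.0335
```

```text
t: 20.52
ee_pos: [597.1, 91.4, 170.0]
orientation: [-0.058, 3.141, -0.0]
ft_force: [0.1, 0.1, -0.5]
width: 15.4
grasp_force: 30.0
t: 20.78
ee_pos: [597.5, 82.0, 169.9]
orientation: [-0.057, 3.141, -0.0]
ft_force: [1.5, -0.1, -0.8]
width: 15.8
grasp_force: 30.0
t: 21.15
ee_pos: [597.8, 74.1, 169.9]
orientation: [-0.056, 3.141, -0.0]
ft_force: [0.6, 0.3, -0.9]
width: 15.6
grasp_force: 30.0
t 21.1 pos [597.8  74.1 169.9] yaw 0.036 tilt 0.000,-0.000 wid 15.6 g 30.0 F [ 0.6  0.3 -0.9] q6 -1.50
tool shift now [-0.2  0.9  0.9]  tool rz 0.002
```

```bash

python3 -m handwheel '[[0,-9,0,0,0,0,1],[0,-9,0,0,0,0,1],[0,-9,0,0,0,0,1],[0,-9,0,0,0,0,1],[0,-9,0,0,0,0,1],[0,-9,0,0,0,0,1],[0,0,0,0,0,0,1]]'
python3 h.py 599 20 168 0.0335
```

```text
t: 22.02
ee_pos: [599.8, 19.7, 169.9]
orientation: [-0.055, 3.141, -0.0]
ft_force: [-0.4, -0.2, -1.4]
width: 15.5
grasp_force: 30.0
t 22.0 pos [599.8  19.7 169.9] yaw 0.035 tilt 0.000,-0.000 wid 15.5 g 30.0 F [-0.4 -0.2 -1.4] q6 -1.59
tool shift now [0.7 0.3 1.9]  tool rz 0.002
```

```bash

python3 -m handwheel '[[0,0,3,0,0,0,1],[0,0,0,0,0,0,1],[0,0,0,0,0,0,0.8],[0,0,0,0,0,0,0.6],[0,0,0,0,0,0,0.6],[0,0,-10,0,0,0,0.6],[0,0,-30,0,0,0,0.6],[0,0,-50,0,0,0,0.6]]'
python3 -m handwheel '[[30,-30,0,0,0,0,0],[40,-40,0,0,0,0,0],[40,-40,0,0,0,0,0],[40,-40,0,0,0,0,0],[20,-55,0,0,0,0,0],[0,0,0,0,0,0,0]]'
python3 -m handwheel '[[0,0,0,0,0,0.168,0],[0,0,0,0,0,0.168,0],[0,0,0,0,0,0.168,0],[0,0,0,0,0,0.168,0],[0,0,0,0,0,0.168,0],[0,0,0,0,0,0.168,0],[0,0,0,0,0,0.168,0],[0,0,0,0,0,0.168,0],[0,0,0,0,0,0.168,0],[0,0,0,0,0,0,0]]'
python3 h.py 430.5 -188.5 120 -1.48
python3 - <<'E'
from h import *
s=grab('scene','s9');t=grab('top','t9')
def crop(d,x,y,w,h):return cv2.resize(d['frame'][y:y+h,x:x+w],(400,300),interpolation=cv2.INTER_CUBIC)
cv2.imwrite('pics/c9.png',np.hstack([crop(s,220,130,160,120),crop(t,140,170,240,180)]))
E
```

```text
t: 23.02
ee_pos: [598.7, 20.4, 257.0]
orientation: [0.057, -3.138, 0.0]
ft_force: [1.8, 0.5, 0.0]
width: 35.4
grasp_force: 0.0
t: 23.78
ee_pos: [436.2, -193.6, 257.9]
orientation: [-0.049, 3.14, -0.002]
ft_force: [0.2, -0.3, 0.1]
width: 87.4
grasp_force: 0.0
t: 25.02
ee_pos: [437.8, -189.8, 257.3]
orientation: [2.11, 2.327, 0.001]
ft_force: [-0.2, 0.2, -0.5]
width: 87.4
grasp_force: 0.0
t 25.0 pos [ 437.8 -189.8  257.3] yaw -1.473 tilt 0.001,0.000 wid 87.4 g 0.0 F [-0.2  0.2 -0.5] q6 -0.53
tool shift now [  2.   -7.2 137.3]  tool rz 0.007
```

View pics/c9.png

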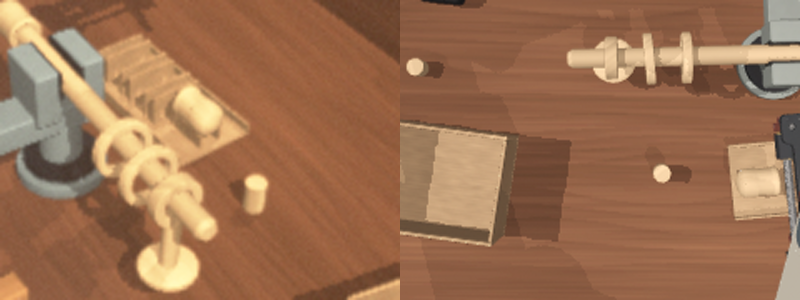

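Two rings and the bracket are on the pole. In the top view the bracket is about 27 px (58 mm) in from the tip, which leaves room for the finial. The finial is still in the tray. I'll grasp it next.

```bash

python3 -m handwheel '[[2,-7,50,0,0,0.007,0.32],[0,0,50,0,0,0,0.32],[0,0,50,0,0,0,0.32],[0,0,40,0,0,0,0.32],[0,0,20,0,0,0,0.32],[0,0,0,0,0,0,0.32]]'
python3 h.py 430.5 -188.5 30 -1.48
```

```text
t: 25.88
ee_pos: [429.2, -188.7, 45.6]
orientation: [-2.117, -2.317, 0.001]
ft_force: [-0.2, 0.4, 0.2]
width: 59.8
grasp_force: 0.0
t 25.9 pos [ 429.2 -188.7   45.6] yaw -1.481 tilt -0.003,0.001 wid 59.8 g 0.0 F [-0.2  0.4  0.2] q6 -0.53
tool shift now [ 0.   1.3 15.6]  tool rz -0.001
```

```bash

python3 -m handwheel '[[0,1,8,0,0,0,0.32],[0,0,7,0,0,0,0.32],[0,0,0,0,0,0,0.32],[0,0,0,0,0,0,1],[0,0,0,0,0,0,1],[0,0,0,0,0,0,1]]'
python3 h.py 430.5 -188.5 30 -1.48
python3 -m handwheel '[[0,0,-10,0,0,0,1],[0,0,-30,0,0,0,1],[0,0,-40,0,0,0,1],[0,0,-50,0,0,0,1],[0,0,-50,0,0,0,1],[0,0,0,0,0,0,1]]'
python3 h.py 596 160 170 -1.537
```

```text
t: 26.62
ee_pos: [430.7, -189.1, 32.1]
orientation: [-2.121, -2.317, 0.0]
ft_force: [-2.7, 0.7, 4.6]
width: 40.9
grasp_force: 30.0
t 26.6 pos [ 430.7 -189.1   32.1] yaw -1.483 tilt -0.001,0.000 wid 40.9 g 30.0 F [-2.7  0.7  4.6] q6 -0.53
tool shift now [ 0.6 -0.1  2.1]  tool rz -0.003
t: 27.38
ee_pos: [433.5, -190.3, 216.1]
orientation: [2.116, 2.311, 0.004]
ft_force: [-0.6, -0.6, -0.5]
width: 40.5
grasp_force: 30.0
t 27.4 pos [ 433.5 -190.3  216.1] yaw -1.483 tilt 0.008,-0.004 wid 40.5 g 30.0 F [-0.6 -0.6 -0.5] q6 -0.53
tool shift now [334.9 192.3  46.1]  tool rz 0.054
```

```bash

python3 -m handwheel '[[30,15,0,0,0,0.027,1],[45,25,0,0,0,0.027,1],[50,25,0,0,0,0,1],[50,25,0,0,0,0,1],[50,25,0,0,0,0,1],[50,25,0,0,0,0,1],[40,20,0,0,0,0,1],[15,10,0,0,0,0,1],[0,0,0,0,0,0,1]]'
python3 h.py 595 145 143 -1.537
```

```text
t: 28.5
ee_pos: [586.5, 147.9, 210.9]
orientation: [-2.181, -2.26, 0.002]
ft_force: [0.5, -0.9, -0.4]
width: 40.6
grasp_force: 30.0
t 28.5 pos [586.5 147.9 210.9] yaw -1.535 tilt -0.001,-0.001 wid 40.6 g 30.0 F [ 0.5 -0.9 -0.4] q6 0.19
tool shift now [-3.1  8.5 67.9]  tool rz 0.002
```

```bash

python3 -m handwheel '[[-3,8,25,0,0,0,1],[0,0,25,0,0,0,1],[0,0,18,0,0,0,1],[0,0,0,0,0,0,1]]'
python3 h.py 595 135 143 -1.537
python3 - <<'E'
from h import *
s=grab('scene','s10')
cv2.imwrite('pics/c10.png',cv2.resize(s['frame'][190:265,270:370],(800,600),interpolation=cv2.INTER_CUBIC))
for X in [(596,145-30,150),(595,145+30,150),(597,78,150)]: p=np.array(proj(s,X));print((p-[270,190])*8)
E
```

```text
t: 29.0
ee_pos: [593.6, 143.7, 142.5]
orientation: [-2.183, -2.256, 0.004]
ft_force: [0.3, -0.6, -0.5]
width: 40.6
grasp_force: 30.0
t 29.0 pos [593.6 143.7 142.5] yaw -1.538 tilt -0.003,-0.001 wid 40.6 g 30.0 F [ 0.3 -0.6 -0.5] q6 0.19
tool shift now [-8.7  1.1 -0.5]  tool rz -0.001
[336.96476391 347.4725594 ]
[464.59958357 490.9956628 ]
[262.33964152 265.29780707]
```

View pics/c10.png

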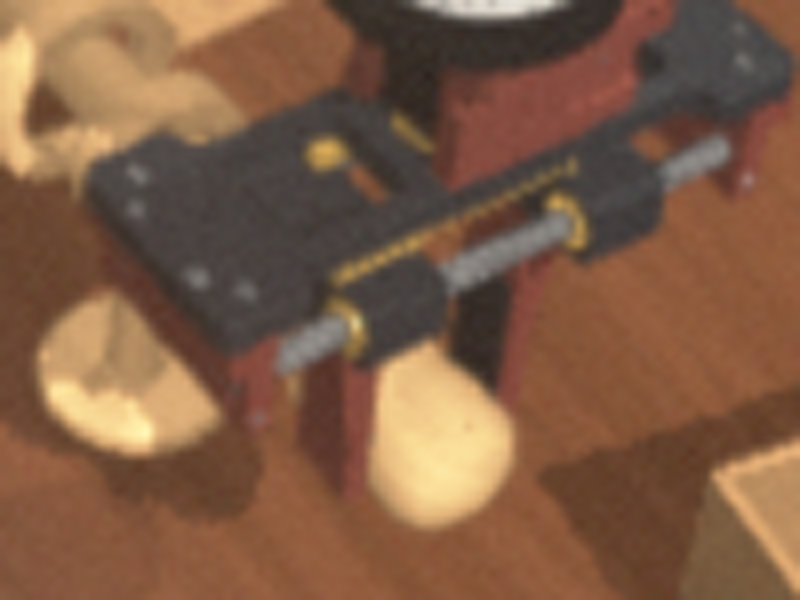

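The finial is held level, with its closed end at about (465,480) in the crop, roughly on the pole's line. I'll advance to the tip and then go in short, force-checked steps.

```bash

python3 -m handwheel '[[-8,1,0,0,0,0,1],[-8,0,0,0,0,0,1],[-8,0,0,0,0,0,1],[-6,0,0,0,0,0,1],[0,0,0,0,0,0,1]]'
python3 h.py 595.8 108 143 -1.537
python3 -m handwheel '[[-4,0,0,0,0,0,1],[-4,0,0,0,0,0,1]]'
python3 -m handwheel '[[-3,0,0,0,0,0,1],[-3,0,0,0,0,0,1]]'
python3 h.py 596 100 143 -1.537
```

```text
t: 29.68
ee_pos: [597.0, 114.5, 144.0]
orientation: [2.184, 2.258, 0.0]
ft_force: [-1.4, -0.1, -1.0]
width: 41.0
grasp_force: 30.0
t 29.7 pos [597.  114.5 144. ] yaw -1.538 tilt 0.000,0.000 wid 41.0 g 30.0 F [-1.4 -0.1 -1. ] q6 0.14
tool shift now [-6.5 -1.4  1. ]  tool rz -0.001
t: 29.92
ee_pos: [597.2, 107.0, 143.8]
orientation: [-2.183, -2.259, 0.0]
ft_force: [0.1, 0.3, -1.1]
width: 40.9
grasp_force: 30.0
t: 30.18
ee_pos: [597.4, 100.9, 143.8]
orientation: [-2.183, -2.259, 0.0]
ft_force: [-0.6, 0.7, -1.1]
width: 41.1
grasp_force: 30.0
t 30.2 pos [597.4 100.9 143.8] yaw -1.537 tilt -0.000,0.000 wid 41.1 g 30.0 F [-0.6  0.7 -1.1] q6 0.11
tool shift now [-0.8 -1.5  0.8]  tool rz 0.0
```

```bash

python3 -m handwheel '[[-3,-1,0.5,0,0,0,1],[-3,0,0,0,0,0,1],[0,0,0,0,0,0,1]]'
python3 -m handwheel '[[-3,0,0,0,0,0,1],[-3,0,0,0,0,0,1],[0,0,0,0,0,0,1]]'
python3 -m handwheel '[[-3,0,0,0,0,0,1],[-2,0,0,0,0,0,1],[0,0,0,0,0,0,1]]'
```

```text
t: 30.55
ee_pos: [596.7, 94.7, 143.4]
orientation: [2.184, 2.258, 0.0]
ft_force: [0.4, -0.2, -0.8]
width: 41.1
grasp_force: 30.0
t: 30.92
ee_pos: [596.8, 88.7, 143.3]
orientation: [-2.184, -2.258, 0.0]
ft_force: [-0.5, -0.3, -1.7]
width: 41.1
grasp_force: 30.0
t: 31.3
ee_pos: [597.0, 83.9, 143.4]
orientation: [2.184, 2.259, 0.0]
ft_force: [-0.6, 0.4, -0.3]
width: 40.8
grasp_force: 30.0
```

```bash

python3 -m handwheel '[[-3,0,0,0,0,0,1],[-2,0,0,0,0,0,1],[0,0,0,0,0,0,1]]'
python3 -m handwheel '[[-2,0,0,0,0,0,1],[-2,0,0,0,0,0,1],[0,0,0,0,0,0,1]]'
python3 -m handwheel '[[-2,0,0,0,0,0,1],[0,0,0,0,0,0,1]]'
```

```text
t: 31.68
ee_pos: [597.2, 78.8, 143.4]
orientation: [2.184, 2.259, 0.0]
ft_force: [0.8, -0.8, -0.3]
width: 40.7
grasp_force: 30.0
t: 32.05
ee_pos: [597.3, 74.9, 143.4]
orientation: [2.184, 2.259, -0.0]
ft_force: [-0.4, 0.2, -0.8]
width: 40.9
grasp_force: 30.0
t: 32.3
ee_pos: [597.4, 72.9, 143.4]
orientation: [2.183, 2.259, 0.0]
ft_force: [-0.3, -0.3, -0.3]
width: 41.1
grasp_force: 30.0
```

```bash

python3 -m handwheel '[[-2,0,0,0,0,0,1],[0,0,0,0,0,0,1]]'|grep -E 'pos|ft'
python3 -m handwheel '[[-1.5,0,0,0,0,0,1],[0,0,0,0,0,0,1]]'|grep -E 'pos|ft'
python3 -m handwheel '[[-1.5,0,0,0,0,0,1],[0,0,0,0,0,0,1]]'|grep -E 'pos|ft'
python3 - <<'E'
from h import *
s=grab('scene','s11')
cv2.imwrite('pics/c11.png',cv2.resize(s['frame'][180:255,255:355],(800,600),interpolation=cv2.INTER_CUBIC))
for y in (103,98,138): p=np.array(proj(s,(596.4,y,150)));print((p-[255,180])*8)
E
```

```text
ee_pos: [597.5, 71.0, 143.4]
ft_force: [-0.1, 0.6, -0.8]
ee_pos: [597.5, 70.9, 143.3]
ft_force: [-0.7, 7.6, -0.6]
ee_pos: [597.5, 70.8, 143.3]
ft_force: [-0.8, 14.1, -1.2]
[432.12062    400.45919952]
[422.38215441 389.12181766]
[502.24966066 482.102422  ]
```

View pics/c11.png

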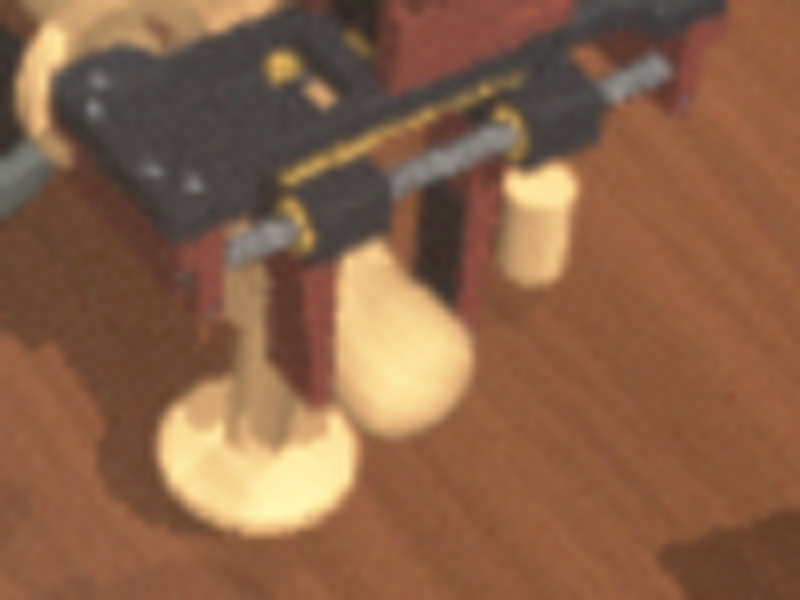

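The finial met the pole's end at TCP y = 70.9, with the force rising to 14 N. The picture shows its dome at about (405,360), snug against the bracket side, so it is seated. I'll release it, check, and locate the offcuts.

```bash

python3 -m handwheel '[[1.5,0,0,0,0,0,1],[0,0,0,0,0,0,0.6],[0,0,0,0,0,0,0.4],[0,0,0,0,0,0,0.3],[0,0,0,0,0,0,0.3],[0,0,-15,0,0,0,0.3],[0,0,-40,0,0,0,0.3],[0,0,-50,0,0,0,0.3]]'
python3 -m handwheel '[[-30,-50,0,0,0,0,0.3],[-30,-50,0,0,0,0,0.3],[0,-50,0,0,0,0,0.3],[0,0,0,0,0,0,0.3]]'
python3 h.py 441 -51 120 -1.57
python3 - <<'E'
from h import *
s=grab('scene','s12');t=grab('top','t12')
def crop(d,x,y,w,h):return cv2.resize(d['frame'][y:y+h,x:x+w],(400,300),interpolation=cv2.INTER_CUBIC)
cv2.imwrite('pics/c12.png',np.hstack([crop(s,240,170,140,105),crop(t,130,160,200,150)]))
for d,n in((t,'top'),(s,'scene')):
    F=d['frame'].astype(int);m=((F[:,:,1]>135)&(F[:,:,2]>F[:,:,0]+25)).astype(np.uint8)
    k,l,st,c=cv2.connectedComponentsWithStats(m)
    for i in range(1,k):
        if 60<st[i,4]<200: print(n,st[i],c[i].round(1),[onz(d,*c[i],z)[:2].round(1) for z in (15,30)])
E
```

```text
t: 34.1
ee_pos: [597.0, 69.3, 249.7]
orientation: [-2.183, -2.258, 0.002]
ft_force: [1.6, 0.7, 0.4]
width: 61.5
grasp_force: 0.0
t: 34.6
ee_pos: [446.7, 4.0, 249.1]
orientation: [-2.184, -2.258, 0.001]
ft_force: [1.1, 0.1, 0.0]
width: 61.7
grasp_force: 0.0
t 34.6 pos [446.7   4.  249.1] yaw -1.538 tilt -0.000,-0.000 wid 61.7 g 0.0 F [1.1 0.1 0. ] q6 -0.05
tool shift now [-54.8  -7.5 129.1]  tool rz 0.032
top [144 205  10  10  85] [148.6 209.6] [array([595.3, 319.3]), array([594.1, 314.3])]
top [415 249  12  22 109] [422.1 256.5] [array([ 486.2, -362. ]), array([ 486.6, -356.7])]
scene [250 142  22  18 101] [264.4 152.7] [array([ 455.3, -368.1]), array([ 465.1, -349.8])]
scene [318 199  10  17 125] [321.9 206.8] [array([436.2, -54.7]), array([446.4, -42.6])]
scene [355 327  12  17 159] [360.6 334.8] [array([592.2, 316.9]), array([599.3, 321.8])]
```

View pics/c12.png

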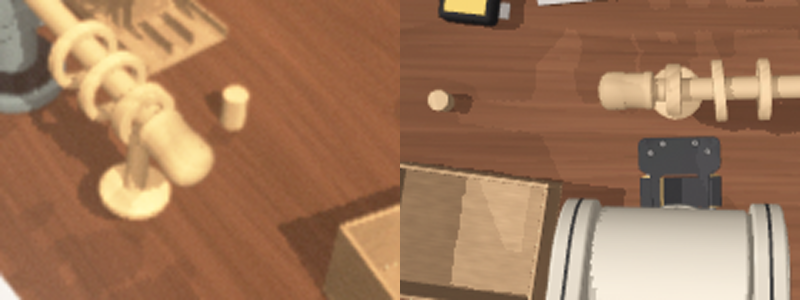

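The finial sits straight on the pole's end, touching the bracket's neighbourhood but in line. Offcut A is at about (440,-51) and offcut B at about (594,317). I'll take A first.

```bash

python3 -m handwheel '[[-27,-4,40,0,0,0.015,0.3],[-28,-4,50,0,0,0.015,0.3],[0,0,50,0,0,0,0.3],[0,0,50,0,0,0,0.3],[0,0,0,0,0,0,0.3]]'
python3 h.py 440 -51 10 -1.57
```

```text
t: 35.33
ee_pos: [442.0, -50.5, 55.5]
orientation: [-2.213, -2.222, 0.007]
ft_force: [-0.2, -0.3, 0.3]
width: 61.5
grasp_force: 0.0
t 35.3 pos [442.  -50.5  55.5] yaw -1.567 tilt -0.007,0.001 wid 61.5 g 0.0 F [-0.2 -0.3  0.3] q6 -0.14
tool shift now [-0.6 -1.6 45.5]  tool rz 0.003
```

```bash

python3 -m handwheel '[[0,-1,20,0,0,0,0.3],[0,0,16,0,0,0,0.3],[0,0,6,0,0,0,0.3],[0,0,0,0,0,0,0.6],[0,0,0,0,0,0,1],[0,0,0,0,0,0,1],[0,0,0,0,0,0,1],[0,0,0,0,0,0,1]]'
python3 -m handwheel '[[0,0,-15,0,0,0,1],[0,0,-40,0,0,0,1],[0,0,-40,0,0,0,1],[0,0,-40,0,0,0,1],[0,0,-15,0,0,0,1]]'
python3 h.py 433 266 160 -1.57
```

```text
t: 36.33
ee_pos: [442.3, -50.8, 16.6]
orientation: [2.217, 2.226, 0.0]
ft_force: [-0.7, -0.6, 4.9]
width: 24.2
grasp_force: 30.0
t: 36.95
ee_pos: [443.2, -50.9, 169.1]
orientation: [2.215, 2.223, 0.004]
ft_force: [1.1, -0.7, -0.9]
width: 24.3
grasp_force: 30.0
t 37.0 pos [443.2 -50.9 169.1] yaw -1.567 tilt 0.004,-0.001 wid 24.3 g 30.0 F [ 1.1 -0.7 -0.9] q6 -0.14
tool shift now [316.9  -8.9   8.9]  tool rz 0.003
```

```bash

python3 -m handwheel '[[30,-1,0,0,0,0,1],[50,-2,0,0,0,0,1],[55,-2,0,0,0,0,1],[55,-2,0,0,0,0,1],[55,-2,0,0,0,0,1],[40,0,0,0,0,0,1],[12,0,0,0,0,0,1],[0,0,0,0,0,0,1]]'
python3 h.py 433 250 45 -1.57
python3 -m handwheel '[[0,0,50,0,0,0,1],[0,0,50,0,0,0,1],[0,0,20,0,0,0,1],[0,0,0,0,0,0,1],[0,0,0,0,0,0,0.6],[0,0,0,0,0,0,0.4],[0,0,0,0,0,0,0.4],[0,0,-40,0,0,0,0.4],[0,0,-50,0,0,0,0.4],[0,0,-40,0,0,0,0.4]]'
python3 h.py 594.5 317 100 -1.57
```

```text
t: 37.95
ee_pos: [431.4, 246.0, 165.9]
orientation: [-2.215, -2.227, 0.002]
ft_force: [-0.3, -0.3, -0.9]
width: 24.9
grasp_force: 30.0
t 38.0 pos [431.4 246.  165.9] yaw -1.565 tilt -0.001,-0.001 wid 24.9 g 30.0 F [-0.3 -0.3 -0.9] q6 0.49
tool shift now [  4.1   1.8 120.9]  tool rz 0.005
t: 39.2
ee_pos: [432.2, 246.5, 178.7]
orientation: [2.216, 2.226, 0.003]
ft_force: [-0.3, 1.1, -0.9]
width: 52.6
grasp_force: 0.0
t 39.2 pos [432.2 246.5 178.7] yaw -1.567 tilt 0.002,0.001 wid 52.6 g 0.0 F [-0.3  1.1 -0.9] q6 0.49
tool shift now [ 69.8 162.5  79. ]  tool rz 0.003
```

```bash

python3 -m handwheel '[[17,40,0,0,0,0,0.3],[17,40,0,0,0,0,0.3],[17,40,0,0,0,0,0.3],[18,42,20,0,0,0,0.3],[0,0,20,0,0,0,0.3],[0,0,40,0,0,0,0.3],[0,0,0,0,0,0,0.3]]'
python3 h.py 594.5 317 14 -1.57
python3 - <<'E'
from h import *
s=grab('scene','s13');t=grab('top','t13')
def crop(d,x,y,w,h):return cv2.resize(d['frame'][y:y+h,x:x+w],(400,300),interpolation=cv2.INTER_CUBIC)
cv2.imwrite('pics/c13.png',np.hstack([crop(s,310,220,160,120),crop(t,100,170,160,120)]))
E
```

```text
t: 40.08
ee_pos: [590.1, 314.2, 93.1]
orientation: [-2.215, -2.224, 0.012]
ft_force: [-0.5, 0.5, 0.5]
width: 61.2
grasp_force: 0.0
t 40.1 pos [590.1 314.2  93.1] yaw -1.567 tilt -0.007,-0.004 wid 61.2 g 0.0 F [-0.5  0.5  0.5] q6 0.47
tool shift now [ 3.1  5.  79.1]  tool rz 0.003
```

View pics/c13.png

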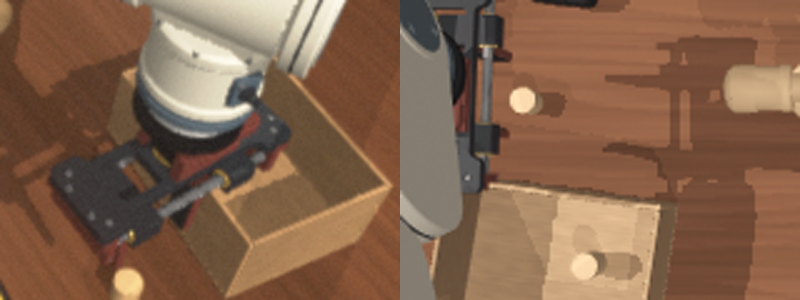

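Offcut A lies in the carton, at (585,265) in the crop. Offcut B is unchanged at (522,100), so I'll grasp it.

```bash

python3 -m handwheel '[[3,5,25,0,0,0,0.3],[0,0,25,0,0,0,0.3],[0,0,18,0,0,0,0.3],[0,0,9,0,0,0,0.3],[0,0,0,0,0,0,0.6],[0,0,0,0,0,0,1],[0,0,0,0,0,0,1],[0,0,0,0,0,0,1],[0,0,0,0,0,0,1]]'
python3 -m handwheel '[[0,0,-15,0,0,0,1],[0,0,-40,0,0,0,1],[0,0,-50,0,0,0,1],[0,0,-50,0,0,0,1],[0,0,0,0,0,0,1]]'
python3 h.py 433 285 165 -1.57
```

```text
t: 41.3
ee_pos: [598.9, 319.0, 19.8]
orientation: [2.217, 2.226, 0.001]
ft_force: [-0.7, -0.0, 2.4]
width: 23.9
grasp_force: 30.0
t: 41.92
ee_pos: [601.3, 320.3, 180.4]
orientation: [2.215, 2.224, 0.014]
ft_force: [-0.1, 0.2, -1.0]
width: 23.7
grasp_force: 30.0
t 41.9 pos [601.3 320.3 180.4] yaw -1.567 tilt 0.008,0.004 wid 23.7 g 30.0 F [-0.1  0.2 -1. ] q6 0.47
tool shift now [ -34.7 -168.6   13.8]  tool rz 0.003
```

```bash

python3 -m handwheel '[[-8,-35,0,0,0,0,1],[-8,-45,0,0,0,0,1],[-8,-45,0,0,0,0,1],[-6,-40,0,0,0,0,1],[0,0,0,0,0,0,1],[0,0,50,0,0,0,1],[0,0,50,0,0,0,1],[0,0,20,0,0,0,1],[0,0,0,0,0,0,1]]'
python3 h.py 433 285 45 -1.57
python3 -m handwheel '[[0,0,0,0,0,0,0.6],[0,0,0,0,0,0,0.4],[0,0,0,0,0,0,0.4],[0,0,-40,0,0,0,0.4],[0,0,-50,0,0,0,0.4],[0,0,-40,0,0,0,0.4],[0,0,0,0,0,0,0.4]]'
python3 -m handwheel '[[60,0,0,0,0,0,0.4],[60,0,0,0,0,0,0.4],[60,0,0,0,0,0,0.4],[60,0,0,0,0,0,0.4],[0,0,0,0,0,0,0.4],[0,0,0,0,0,0,0.4]]'
python3 - <<'E'
from h import *
s=grab('scene','s14');t=grab('top','t14')
cv2.imwrite('pics/c14.png',np.hstack([cv2.resize(x['frame'],(400,300)) for x in(s,t)]+[]))
a=cv2.resize(s['frame'][120:345,220:480],(400,346));b=cv2.resize(t['frame'][90:330,60:460],(400,240))
im=np.zeros((600,800,3),np.uint8);im[:346,:400]=a;im[:240,400:]=b
im[250:550,400:]=cv2.resize(s['frame'],(400,300))
cv2.imwrite('pics/c14.png',im)
E
```

```text
t: 43.05
ee_pos: [433.5, 287.7, 52.6]
orientation: [-2.217, -2.225, 0.005]
ft_force: [0.1, 0.8, -0.1]
width: 23.6
grasp_force: 30.0
t 43.0 pos [433.5 287.7  52.6] yaw -1.567 tilt -0.003,-0.002 wid 23.6 g 30.0 F [ 0.1  0.8 -0.1] q6 0.56
tool shift now [-2.7 -0.5  7.6]  tool rz 0.003
t: 43.92
ee_pos: [435.7, 289.5, 188.1]
orientation: [2.216, 2.225, 0.012]
ft_force: [-0.1, 0.1, -1.1]
width: 52.8
grasp_force: 0.0
t: 44.68
ee_pos: [432.0, 527.3, 182.8]
orientation: [2.216, 2.226, -0.004]
ft_force: [0.3, -0.1, 0.1]
width: 52.9
grasp_force: 0.0
```

View pics/c14.png

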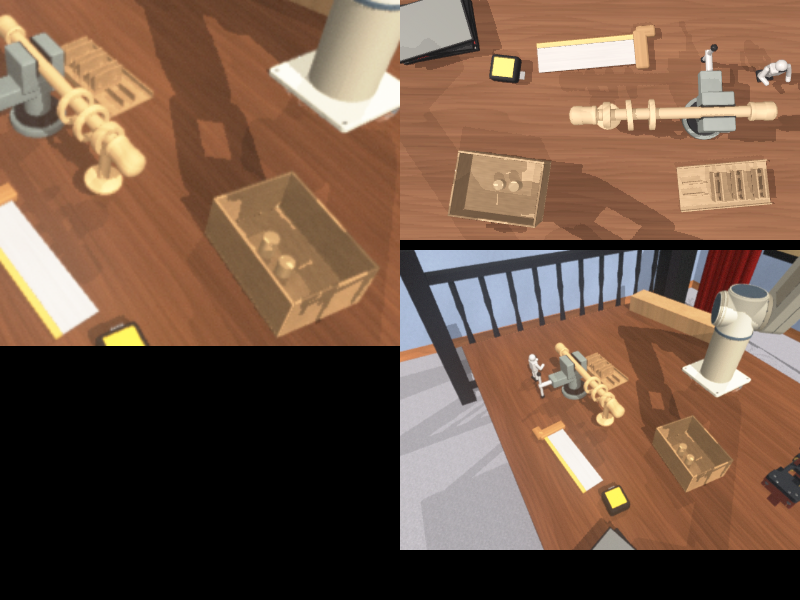

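The finial, bracket and both rings are on the pole, and both offcuts stand in the carton. The tools and figurine haven't moved, no paper is present, and the arm is clear. I'll hand in.

```bash
python3 -c "
from workcell import ctrl;print(ctrl.close_job())"
```

```text
the job is handed in; nothing more can be done
None
```

Job handed in at about 45 s with no verdict returned: both rings, the bracket and the finial (pushed home to 14 N contact) are on the pole, both offcuts are in the carton, no paper ball was in sight, and the tools and figurine look unmoved.

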